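# Send the blue vial carrier down the gravity rail

## Robot

A 6-joint arm with a two-finger parallel gripper is mounted at the origin on the work surface. World frame = base frame: x ahead of the robot, y to its left, z up, the work surface at z = 0. Lengths are in m, angles in rad, forces in N, time in s.
With the tool pointing down it reaches from about 0.325 to 0.9 m from the base axis. Payload 6.1 kg.
Tool frame: the origin (TCP) lies midway between the tips of the shut fingers; the grasp point (between the pads) lies ctrl.grip_point_offset behind it (ctrl.grip_point_offset is the distance from the TCP to the grasp point, in m); z points along the fingers, y is the line along which they close (so a half turn about z gives the same grasp; the last joint's range is limited). The gripper opens to 87 mm and grips with 3 to 60 N. Pads are 19 mm wide; open, the fingers measure 117 mm over their backs; the gripper's body (75 mm by 190 mm) begins 51 mm behind the grasp point.
Start: joints at [1.16, 0.22, 1.526, -0, 1.395, -0.126], TCP at [0.176, 0.6, 0.223] pointing down, gripper open.
Joint ranges: [-2.98, 2.98], [-0.91, 2.08], [0.09, 2.57], [-1.24, 4.39], [0.2, 2.65], [-2.68, 2.68]. Speed limits (rad/s): [2.57, 2.57, 3.01, 3.14, 3.14, 3.14].

## Interface

Orientations are given as a unit quaternion [w, x, y, z].
In Python, from plant import ctrl gives the robot as it stands.
- The arm moves only by the tool arm_command, never from a script. Its argument "series" is a list of rows, each a list of 7 numbers: the turn, a rotation vector about the tool's x, y, z in rad, then the shift along the tool's x, y, z in mm, then the finger opening in mm, from 0 to 87. In form: [[rx, ry, rz, tx, ty, tz, hand], ...]. A call has 1 to 12 rows; each row shifts and turns the commanded pose from where the row before left it, along the tool's axes as they then stand; what a row does not reach is not made up. A row lasts 1/12 s, in which the tool goes at most 41.7 mm and 7.16 degrees, less where a joint would pass 70% of its speed; a pose out of reach is approached as far as the arm can. A call is refused whole if a number of a shift passes 41.7 or a number of a turn 0.125, either way. A call with a gripper value outside its range is refused whole. The fingers move at their own pace and stop on an object; "force" is the grip in N (left out, the last holds). Time passes only in rows, so rows that do not move let the fingers close. It gives the time, the measured TCP pose, the force, the opening and the grip force at its end, in the units of the state.
- ctrl.sense(): the state, without advancing time (a new reading comes with each control period).
- ctrl.grab_frame(name): name is "side" or "top"; returns (picture, depth): 420x560x3 uint8, red, green, blue; 420x560 float32, m along the optical axis (not along the pixel's ray), 0 where there is no reading.
- ctrl.get_calibration(name): a dict with "K" (3x3 intrinsics, pixels), "world_from_camera" (4x4, takes a point from camera to world coordinates). Camera axes: x right, y down, z forward; pixel columns grow to the right and rows downward; lengths in m; the calibration is good to about 2 mm. A picture is of the moment at which its call begins. get_calibration takes no time and is no camera call.
- ctrl.close_job(): hands the job in; it is judged then, once.
Trained networks look in the newest picture that a camera, given by its name, has taken for a name from the list of things; names that differ only in an ending like _2 or _b are one class to them, and where a whole thing is asked for, a point or a joint stands for the part that bears it (a point fixed in the world has none). Each returns a list of dicts, best first, with "p" (0 to 1); they miss things now and then, are a little off and sometimes report something else, mostly with a low value. They report only what shows in the picture. A call takes as long as a camera call. They do not tell look-alikes from the thing itself.
- ctrl.silhouettes(camera, thing): "region" (420x560 bool, what is visible of it) and "at" ([column, row] in pixels, amid what is visible of it).
The state is a dict: "clock": time; "q": joint angles; "qd": joint speeds; "joint_torque": joint torques, N m; "tool_pos": TCP position; "tcp_rot": TCP orientation; "ft_force": force on the tool from outside, world axes, zero at the start; "moment": the same for the moment, N m; "finger_gap": opening from 0.0 (shut) to 1.0 (fully open); "grip_force": force on a finger pad.
Only numpy, scipy, OpenCV 4.12 (cv2) and the standard library are available. Lean on these libraries where they do the work, as an engineer would, in place of code of your own. Each camera call takes 0.05 s, during which the arm holds its last target. There are 200 camera calls.

## Task

Hang the blue vial carrier on the sloped gravity rail near its raised end, uphill of the yellow band, with one leg plate on each side of the rod and the rollers on top of it; set it on rather than dropping it, there is glass in it. Let go and leave it to roll by itself down to the red stop, without pushing it along; the orange and white carriers stay where they are.

Things in the scene. Friction and masses are not known exactly. Their poses are not given: they have to be found in the camera images.
- carrier_blue: Blue roller carrier, upright on the bench: inverted U, 70 (x) x 80 (y) x 141 high (z), mm, 0.2 kg, same either way round. Origin: centre of underside. Handle block on top, to grasp from above: 36 (x) x 16 (y), z 97 to 141. Leg plates 34 apart inside, vials outside. Rollers under the top plate at x +-22 centre it on the rod within 8 mm. Hung, the rod lies along its x, axis 61 above its origin.
- rail: Fixed gravity rail. Origin: centre of underside of its 420 x 100 x 12 mm base; x horizontal, pointing uphill; z up. Steel rod, 12 mm diameter, over the base's centre line (y = 0), sloping 10 degrees, axis at height 125 mm + 0.176 x. Yellow band at x = 0; black collar (high end) and red stop (low end) about 175 mm along the rod from it. Rod's end posts, 10 mm thick, fit between a carrier's legs.
- rail_stop (a point): Middle of the uphill face of the red stop plate (56 mm wide, square to the rod), on the rod's axis. A carrier resting against it hangs tilted 10 degrees with the rod, its origin at x = -127, y = 0, z = 41 mm in the rail's frame. A carrier let go uphill starts at once and rolls down at about 0.1 m/s.
- carrier_orange: The orange roller carrier: the same shape and size as carrier_blue but with orange handle, top plate, feet and vial caps. Leave it where it stands.
- carrier_white: The white roller carrier: the same shape and size as carrier_blue but with white handle, top plate, feet and vial caps. Leave it where it stands.
Mind the look-alikes: they are no part of the job. Of the things that look like the carrier_blue, the smallest one is meant.

How it is judged:
On the way:
1. the blue carrier hangs on the rail uphill of the yellow band, let go (contact force between carrier_blue and the fingers below 0.2 N and contact force between carrier_blue and rail above 0.3 N and x of carrier_blue in the frame of rail between 0 and 0.2 m and y of carrier_blue in the frame of rail between -0.012 and 0.012 m and z of carrier_blue in the frame of rail between 0.045 and 0.11 m and angle between carrier_blue's own z axis and vertical below 0.4 rad), for 0.05 s.
At the end, for the whole second after the job is handed in: The blue carrier hangs upright on the rod (its origin within 12 mm of the rail's centre line, within 13 mm of the hanging height, tilted less than 17 degrees), at rest against the red stop (within 15 mm along the rail), let go; the orange and white carriers are within 30 mm of where they stood (x of carrier_blue in the frame of rail between -0.142 and -0.112 m and y of carrier_blue in the frame of rail between -0.012 and 0.012 m and z of carrier_blue in the frame of rail between 0.028 and 0.054 m and angle between carrier_blue's own z axis and vertical below 0.3 rad and linear speed of carrier_blue below 0.03 m/s and contact force between carrier_blue and rail above 0.3 N and contact force between carrier_blue and the fingers below 0.2 N and distance of each of carrier_orange, carrier_white from where it was at the start of the episode below 0.03 m); the robot touches nothing.
It fails at once if the orange or white carrier is moved more than 30 mm (distance of any of carrier_orange, carrier_white from where it was at the start of the episode above 0.03 m).
It fails at once if the blue carrier is dropped (falls free faster than 0.75 m/s) (contact force between carrier_blue and the fingers below 0.2 N and linear speed of carrier_blue above 0.75 m/s).
It fails at once if the blue carrier is held or pushed by the robot while it rests on the rail's lower half (x of carrier_blue in the frame of rail between -0.2 and -0.02 m and y of carrier_blue in the frame of rail between -0.02 and 0.02 m and contact force between carrier_blue and rail above 0.1 N and (contact force between carrier_blue and the fingers above 0.5 N or contact force between carrier_blue and the arm above 0.5 N)).
It also fails if it takes over 37 s, if anything falls off the work surface, if the arm or the gripper's body presses on something with over 40 N, if the wrist force passes 120 N, or if a joint passes its speed limit or range.

## Working session

There is one attempt and no reset: what is moved stays moved. The work goes in short steps, Python scripts to look and compute and a tool call to move; the robot and the scene stay as the last step left them, time stands still between calls to the robot, and variables do not carry over. Pictures are saved under pics/ and viewed, at most 10 in all, crops included, and the job is handed in when it is done.

Besides the shell and the picture viewer there is one more tool, called after "Call:" as name(argument=value, ...) on one line, values as JSON. arm_command: Moves the arm, as the interface text tells. Its arguments: {"type":"object","properties":{"series":{"type":"array"},"force":{"type":"number"}},"required":["series"]}

```bash
mkdir -p pics
cat > h.py <<'E'
import numpy as np, cv2
from plant import ctrl
def grab(n):
    im,d=ctrl.grab_frame(n); c=ctrl.get_calibration(n); K=np.array(c["K"]);T=np.array(c["world_from_camera"])
    v,u=np.mgrid[0:420,0:560]
    P=np.stack([(u-K[0,2])/K[0,0]*d,(v-K[1,2])/K[1,1]*d,d,np.ones_like(d)],-1)@T.T
    P=P[...,:3]; P[d==0]=np.nan
    return im,d,P
def save(im,f): cv2.imwrite("pics/"+f,cv2.cvtColor(im,cv2.COLOR_RGB2BGR))
E
python3 - <<'E'
from h import *
print(ctrl.sense(),ctrl.grip_point_offset)
for n in("top","side"):
    im,d,P=grab(n); save(im,n+"0.png"); np.savez(n+"0.npz",im=im,P=P)
    for t in("carrier_blue","carrier_orange","carrier_white","rail"):
        for r in ctrl.silhouettes(n,t):
            m=r["region"]; q=P[m]; q=q[~np.isnan(q[:,0])]
            print(n,t,round(r["p"],2),r["at"],m.sum(),np.percentile(q,[2,50,98],axis=0).round(3).tolist())
E
```

```text
{'clock': 0.0, 'q': array([ 1.15988236e+00,  2.21228152e-01,  1.52762596e+00,  5.15017629e-06,
        1.39469077e+00, -1.26104857e-01]), 'qd': array([-0.00040866,  0.00108441, -0.00070243, -0.00201767,  0.0005555 ,
        0.00179327]), 'joint_torque': array([ 1.53791629e-03, -4.94602740e+01, -3.87386262e+01,  7.01083126e-02,
        5.72137465e-02, -1.64494986e-04]), 'tool_pos': array([0.17536197, 0.59924263, 0.22142814]), 'tcp_rot': array([-2.61401887e-04,  1.41924120e-01,  9.89877059e-01, -9.40465441e-04]), 'ft_force': array([ 0.4978205 , -0.76626571,  0.19573416]), 'moment': array([ 0.02791509, -0.00352133,  0.01720471]), 'grip_force': 0.0, 'finger_gap': 0.9983602183309153} 0.0187
top carrier_blue 0.82 [135.0, 218.5] 1168 [[0.441, 0.57, 0.006], [0.483, 0.61, 0.113], [0.536, 0.677, 0.188]]
top carrier_blue 0.73 [339.2, 172.2] 3838 [[0.578, -0.205, 0.003], [0.627, -0.015, 0.013], [0.68, 0.185, 0.154]]
top carrier_blue 0.7 [278.0, 229.6] 596 [[0.411, 0.141, 0.006], [0.443, 0.181, 0.08], [0.48, 0.217, 0.144]]
top carrier_blue 0.64 [272.3, 285.1] 1050 [[0.225, 0.165, 0.049], [0.269, 
[... 337 characters left out ...]
 0.013], [0.685, 0.185, 0.154]]
side carrier_blue 0.75 [215.0, 153.7] 1239 [[0.439, 0.568, 0.009], [0.482, 0.603, 0.09], [0.522, 0.642, 0.184]]
side carrier_blue 0.68 [275.4, 222.2] 1217 [[0.407, 0.139, 0.004], [0.43, 0.16, 0.064], [0.475, 0.2, 0.14]]
side carrier_blue 0.66 [214.3, 225.9] 2057 [[0.221, 0.16, 0.005], [0.262, 0.185, 0.084], [0.315, 0.252, 0.186]]
side carrier_orange 0.7 [374.5, 298.0] 1751 [[0.401, -0.255, 0.001], [0.426, -0.223, 0.064], [0.478, -0.181, 0.142]]
side carrier_white 0.78 [321.8, 250.8] 1520 [[0.417, -0.067, 0.003], [0.446, -0.04, 0.068], [0.485, 0.02, 0.141]]
side rail 0.69 [379.3, 248.7] 4400 [[0.57, -0.222, 0.004], [0.623, -0.061, 0.013], [0.681, 0.178, 0.151]]
```

Run:
```python
from h import *
z=np.load("top0.npz"); im,P=z["im"],z["P"]
save(cv2.resize(im[140:310,220:440],None,fx=3.5,fy=3.5,interpolation=cv2.INTER_CUBIC),"crop0.png")
# handles: top faces around z 0.141
for (x,y),nm in (((.443,.181),"blue"),((.437,-.207),"orange"),((.455,-.02),"white")):
    s=(abs(P[...,2]-.142)<.006)&(np.hypot(P[...,0]-x,P[...,1]-y)<.06)
    q=P[s]; r=cv2.minAreaRect((q[:,:2]*1000).astype(np.float32)); print(nm,s.sum(),q.mean(0).round(4),r)
    s=(abs(P[...,2]-.09)<.009)&(np.hypot(P[...,0]-x,P[...,1]-y)<.06)
    q=P[s]; print("  plate",len(q),cv2.minAreaRect((q[:,:2]*1000).astype(np.float32)))
# base of rail
for n in("top","side"):
    z=np.load(n+"0.npz"); im,P=z["im"],z["P"]
    b=(abs(P[...,2]-.012)<.006)&(P[...,0]>.55)&(P[...,0]<.72)&(abs(P[...,1])<.25)
    q=P[b]; print(n,"base",cv2.minAreaRect((q[:,:2]*1000).astype(np.float32)), np.median(q[:,2]))
    s=(P[...,2]>.085)&(P[...,0]>.57)&(P[...,0]<.70)&(P[...,1]>-.25)&(P[...,1]<.22)
    q=P[s]; 
    for y in np.arange(-.22,.2,.03):
        w=q[abs(q[:,1]-y)<.006]
        if len(w): print(round(y,3),len(w),np.median(w,0).round(4),w[:,2].max().round(3),w[:,0].min().round(3),w[:,0].max().round(3))
```

```text
blue 59 [0.4439 0.1793 0.1412] ((443.9407653808594, 178.87185668945312), (15.006840705871582, 34.33510971069336), 88.9803695678711)
  plate 169 ((445.8456726074219, 178.08016967773438), (70.06817626953125, 42.9644660949707), 2.158006191253662)
orange 58 [ 0.4412 -0.2106  0.1409] ((443.11395263671875, -210.1736602783203), (36.018280029296875, 16.731304168701172), 18.664688110351562)
  plate 175 ((443.2131042480469, -209.90187072753906), (69.41033935546875, 44.25572204589844), 14.966675758361816)
white 58 [ 0.4599 -0.0233  0.141 ] ((460.2254943847656, -23.367515563964844), (15.489072799682617, 36.30931091308594), 69.64105987548828)
  plate 173 ((460.4477233886719, -23.16063690185547), (42.39170837402344, 70.42718505859375), 67.76236724853516)
top base ((634.7190551757812, -0.4375762939453125), (168.97264099121094, 498.9668273925781), 0.02748892456293106) 0.01148393040080986
-0.19 115 [ 0.6153 -0.191   0.1098] 0.134 0.591 0.648
-0.16 14 [ 0.6202 -0.1608  0.1051] 0.112 0.614 0.626
-0.13 15 [ 0.6227 -0.1307  0.1069] 0.115 0.618 0.629
-0.1 15 [ 0.6246 -0.1001  0.1128] 0.125 0.621 0.631
-0.
[... 543 characters left out ...]
 86.11800384521484) 0.012242700355861835
-0.19 39 [ 0.5902 -0.1931  0.107 ] 0.13 0.587 0.625
-0.16 21 [ 0.6161 -0.1592  0.1026] 0.108 0.614 0.623
-0.13 23 [ 0.6172 -0.1285  0.1098] 0.113 0.614 0.627
-0.1 19 [ 0.6199 -0.0989  0.1141] 0.119 0.615 0.627
-0.07 21 [ 0.6235 -0.0706  0.1193] 0.125 0.619 0.631
-0.04 16 [ 0.625  -0.0408  0.1254] 0.131 0.62 0.631
-0.01 13 [ 0.626  -0.0095  0.1307] 0.132 0.622 0.633
0.02 18 [0.6295 0.0207 0.1357] 0.142 0.625 0.636
0.05 17 [0.6306 0.0503 0.1404] 0.146 0.626 0.635
0.08 13 [0.6334 0.0798 0.1463] 0.151 0.63 0.639
0.11 13 [0.6366 0.1102 0.1511] 0.155 0.633 0.642
0.14 16 [0.6364 0.1405 0.1578] 0.164 0.632 0.644
0.17 49 [0.6382 0.1678 0.1212] 0.168 0.632 0.65
```

View pics/top0.png

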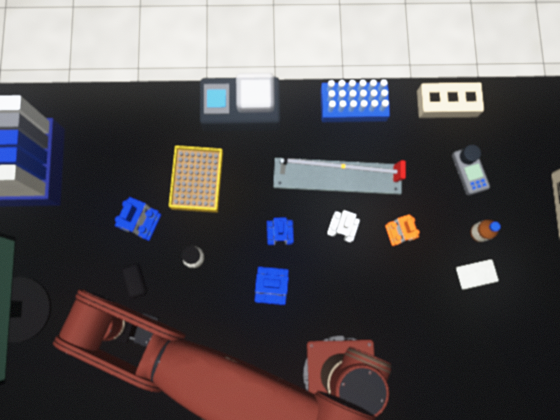

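View pics/crop0.png

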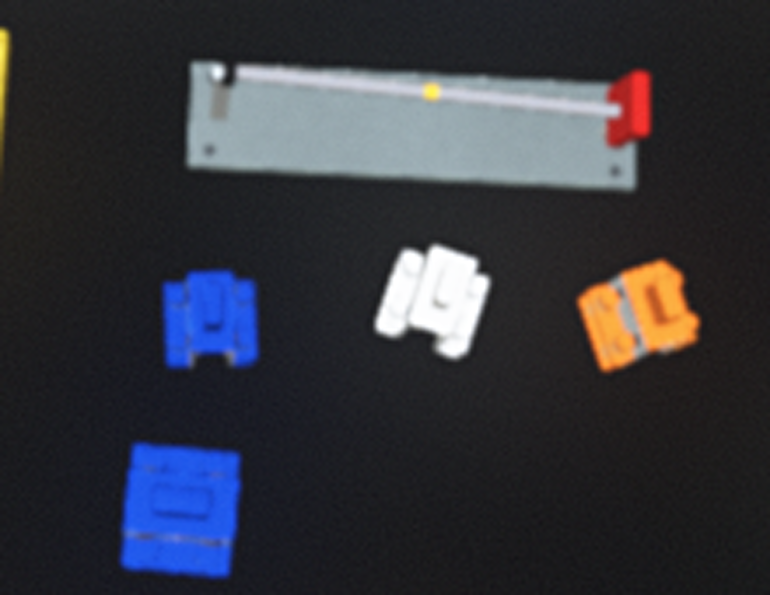

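View pics/side0.png

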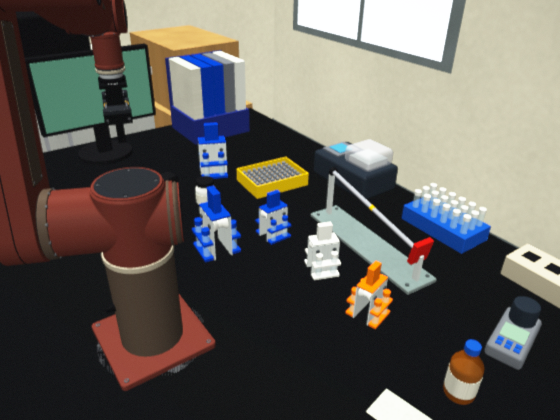

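The three blue ones in the top picture are (135,218), about 188 mm tall, (272,285), about 189 mm tall, and (280,230), about 143 mm tall with a handle 34 x 15 mm. The crop confirms that (280,230) is the smallest and fits the given size, so that is the one meant. In the top view the rail's collar is at (283,161), the yellow band at (343,166) and the red stop at (401,170). Uphill is about +y.

```bash
cat >> h.py <<'E'
from scipy.spatial.transform import Rotation as Rn
def pose():
    s=ctrl.sense(); w,x,y,z=s["tcp_rot"]; return Rn.from_quat([x,y,z,w]),np.array(s["tool_pos"]),s
def tool(yaw,tilt=0): # yaw: world angle of tool y; tilt about tool y
    y=np.array([np.cos(yaw),np.sin(yaw),0]);z=np.array([0,0,-1.]);x=np.cross(y,z)
    return Rn.from_matrix(np.c_[x,y,z])*Rn.from_rotvec([0,tilt,0])
E
python3 - <<'E'
from h import *
from scipy.optimize import least_squares
for n in("top","side","both"):
    Q=[]
    for k in(("top","side") if n=="both" else (n,)):
        z=np.load(k+"0.npz"); P=z["P"]; im=z["im"]
        s=(P[...,2]>.085)&(abs(P[...,0]-.631-.08*P[...,1])<.016)&(P[...,1]>-.15)&(P[...,1]<.14)
        Q.append(P[s])
    q=np.vstack(Q)
    def f(v):
        d=np.array([v[2],1,v[3]]); d/=np.linalg.norm(d); w=q-[v[0],0,v[1]]
        return np.linalg.norm(np.cross(w,d),axis=1)-.006
    r=least_squares(f,[.63,.13,.08,.176],loss="soft_l1",f_scale=.002); print(n,len(q),r.x.round(4),np.std(r.fun).round(4))
for k in("top","side"):
    z=np.load(k+"0.npz"); P=z["P"]; im=z["im"].astype(int); R,G,B=im[...,0],im[...,1],im[...,2]
    near=(abs(P[...,0]-.63)<.06)&(abs(P[...,1])<.25)
    for nm,s in(("yellow",near&(R>170)&(G>140)&(B<110)),("red",near&(R>150)&(G<60)&(B<60)&(P[...,2]>.07))):
        q=P[s]; print(k,nm,len(q),np.median(q,0).round(4),q.min(0).round(3),q.max(0).round(3))
    b=near&(abs(P[...,2]-.012)<.007)&(abs(G-R)<45)&(G>100)
    q=P[b]; print(k,"base",cv2.minAreaRect((q[:,:2]*1000).astype(np.float32)))
    s=(P[...,2]>.132)&(P[...,2]<.146)&(np.hypot(P[...,0]-.444,P[...,1]-.179)<.04); q=P[s]
    print(k,"blue handle",cv2.minAreaRect((q[:,:2]*1000).astype(np.float32)))
E
```

```text
top 361 [0.6331 0.1309 0.0654 0.1737] 0.0021
side 427 [0.6308 0.1288 0.0712 0.1747] 0.0018
both 788 [0.6316 0.1297 0.0707 0.1756] 0.0022
top yellow 6 [ 0.6307 -0.0167  0.1269] [ 0.628 -0.018  0.123] [ 0.634 -0.014  0.133]
top red 163 [ 0.6151 -0.1941  0.1213] [ 0.591 -0.21   0.073] [ 0.649 -0.184  0.137]
top base ((632.4065551757812, -16.585845947265625), (420.5520324707031, 102.06895446777344), 86.03089141845703)
top blue handle ((443.93084716796875, 178.78306579589844), (15.129339218139648, 34.30474853515625), 88.67627716064453)
side yellow 19 [ 0.625  -0.0181  0.1309] [ 0.57  -0.149  0.002] [ 0.633 -0.008  0.134]
side red 203 [ 0.5934 -0.2     0.1243] [ 0.586 -0.211  0.072] [ 0.644 -0.186  0.133]
side base ((629.1952514648438, -15.793060302734375), (424.69671630859375, 105.8933334350586), 86.11800384521484)
side blue handle ((441.2225036621094, 177.75326538085938), (36.283287048339844, 22.350507736206055), 0.17723730206489563)
```

```bash
cat >> h.py <<'E'
def go(yaw,tilt,p):
    "turn (rotvec in tool) first, then shift mm in tool axes of target orientation"
    R,t,s=pose(); T=tool(yaw,tilt)
    print("turn",(R.inv()*T).as_rotvec().round(4),"then shift mm",(T.inv().apply(np.array(p)-t)*1e3).round(1),"tcp",t.round(4),"t",s["clock"])
E
python3 -c "
from h import *
go(np.radians(90.5),0,[.4435,.1785,.24])"
```

```text
turn [-1.000e-04  0.000e+00 -2.935e-01] then shift mm [-264.2 -423.6  -17.5] tcp [0.1756 0.5998 0.2225] t 0.5
```

Call:
arm_command(series=[[0, 0, -0.098, 0, 0, -10, 87], [0, 0, -0.098, 0, 0, -10, 87], [0, 0, -0.098, 0, 0, -10, 87], [0, 0, 0, -16.5, -26.5, 0, 87], [0, 0, 0, -16.5, -26.5, 0, 87], [0, 0, 0, -16.5, -26.5, 0, 87], [0, 0, 0, -16.5, -26.5, 0, 87], [0, 0, 0, -16.5, -26.5, 0, 87], [0, 0, 0, -16.5, -26.5, 0, 87], [0, 0, 0, -16.5, -26.5, 0, 87], [0, 0, 0, -16.5, -26.5, 0, 87], [0, 0, 0, -16.5, -26.5, 0, 87]])

```text
clock: 1.5
tool_pos: [0.3268, 0.3614, 0.2528]
tcp_rot: [0.0, -0.005, 1.0, 0.0]
ft_force: [0.6, 0.2, 0.0]
finger_gap: 0.998
grip_force: 0.0
```

Call:
arm_command(series=[[0, 0, 0, -16.5, -26.5, 0, 87], [0, 0, 0, -16.5, -26.5, 0, 87], [0, 0, 0, -16.5, -26.5, 0, 87], [0, 0, 0, -16.5, -26.5, 0, 60], [0, 0, 0, -16.5, -26.5, 0, 60], [0, 0, 0, -16.5, -26.5, 0, 60], [0, 0, 0, -16.5, -26.5, 0, 60], [0, 0, 0, 0, 0, 0, 60], [0, 0, 0, 0, 0, 0, 60]])

```text
clock: 2.25
tool_pos: [0.4441, 0.1771, 0.2526]
tcp_rot: [0.0, -0.003, 1.0, 0.0]
ft_force: [-0.7, 1.2, -0.7]
finger_gap: 0.707
grip_force: 0.0
```

```bash
python3 -c "
from h import *
go(np.radians(90.5),0,[.4435,.1785,.105])"
```

```text
turn [ 0.0002  0.     -0.0029] then shift mm [  0.6   1.4 147.6] tcp [0.4441 0.1771 0.2526] t 2.25
```

Call:
arm_command(series=[[0, 0, 0, 0, 1.4, 25, 60], [0, 0, 0, 0, 0, 25, 60], [0, 0, 0, 0, 0, 25, 60], [0, 0, 0, 0, 0, 25, 60], [0, 0, 0, 0, 0, 20, 60], [0, 0, 0, 0, 0, 15, 60], [0, 0, 0, 0, 0, 8, 60], [0, 0, 0, 0, 0, 4.5, 60], [0, 0, 0, 0, 0, 0, 60], [0, 0, 0, 0, 0, 0, 60]])

```text
clock: 3.08
tool_pos: [0.4439, 0.1802, 0.1059]
tcp_rot: [0.001, -0.005, 1.0, 0.0]
ft_force: [0.3, -0.6, 0.9]
finger_gap: 0.688
grip_force: 0.0
```

Call:
arm_command(series=[[0, 0, 0, 0, 0, 0, 5], [0, 0, 0, 0, 0, 0, 5], [0, 0, 0, 0, 0, 0, 5], [0, 0, 0, 0, 0, 0, 5], [0, 0, 0, 0, 0, 0, 5], [0, 0, 0, 0, 0, 0, 5], [0, 0, 0, 0, 0, 0, 5], [0, 0, 0, 0, 0, 0, 5]], force=20)

```text
clock: 3.75
tool_pos: [0.4435, 0.1796, 0.105]
tcp_rot: [-0.0, -0.005, 1.0, 0.0]
ft_force: [0.4, 0.6, 0.2]
finger_gap: 0.184
grip_force: 20.0
```

Call:
arm_command(series=[[0, 0, 0, 0, 0, -8, 5], [0, 0, 0, 0, 0, -18, 5], [0, 0, 0, 0, 0, -25, 5], [0, 0, 0, 0, 0, -25, 5], [0, 0, 0, 0, 0, -25, 5], [0, 0, 0, 0, 0, -25, 5], [0, 0, 0, 0, 0, -25, 5], [0, 0, 0, 0, 0, -25, 5], [0, 0, 0, 0, 0, -25, 5], [0, 0, 0, 0, 0, -20, 5], [0, 0, 0, 0, 0, -10, 5], [0, 0, 0, 0, 0, 0, 5]])

```text
clock: 4.75
tool_pos: [0.4444, 0.1799, 0.3389]
tcp_rot: [0.002, -0.005, 1.0, 0.0]
ft_force: [0.3, 0.1, -2.4]
finger_gap: 0.182
grip_force: 20.0
```

Call:
arm_command(series=[[0, 0, 0.06, 0, 0, 0, 5], [0, 0, 0.1, 0, 0, 0, 5], [0, 0, 0.1, 0, 0, 0, 5], [0, 0, 0.1, 0, 0, 0, 5], [0, 0, 0.1, 0, 0, 0, 5], [0, 0, 0.1, 0, 0, 0, 5], [0, 0, 0.1, 0, 0, 0, 5], [0, 0, 0.1, 0, 0, 0, 5], [0, 0, 0.1, 0, 0, 0, 5], [0, 0, 0.1, 0, 0, 0, 5], [0, 0, 0.1, 0, 0, 0, 5], [0, 0, 0.1, 0, 0, 0, 5]])

```text
clock: 5.75
tool_pos: [0.4426, 0.1795, 0.3338]
tcp_rot: [-0.001, 0.546, 0.838, -0.001]
ft_force: [0.4, 0.4, -2.1]
finger_gap: 0.184
grip_force: 20.0
```

Call:
arm_command(series=[[0, 0, 0.1, 0, 0, 0, 5], [0, 0, 0.1, 0, 0, 0, 5], [0, 0, 0.1, 0, 0, 0, 5], [0, 0, 0.1, 0, 0, 0, 5], [0, 0, 0.089, 0, 0, 0, 5], [0, 0.06, 0, 0, 0, 0, 5], [0, 0.06, 0, 0, 0, 0, 5], [0, 0.0545, 0, 0, 0, 0, 5], [0, 0, 0, 0, 0, 0, 5], [0, 0, 0, 0, 0, 0, 5]])

```text
clock: 6.58
tool_pos: [0.4429, 0.1787, 0.3344]
tcp_rot: [-0.06, 0.729, 0.679, 0.062]
ft_force: [0.2, 0.4, -1.9]
finger_gap: 0.182
grip_force: 20.0
```

```bash
python3 -c "
from h import *
go(np.radians(-4),np.radians(10),[.6371,.0706,.29])"
```

```text
turn [-0.0023  0.002  -0.0017] then shift mm [-100.6  201.3   27.3] tcp [0.4429 0.1787 0.3344] t 6.5833
```

Call:
arm_command(series=[[0, 0, 0, -5, 10, 1, 5], [0, 0, 0, -12, 24, 3, 5], [0, 0, 0, -12, 24, 3, 5], [0, 0, 0, -12, 24, 3, 5], [0, 0, 0, -12, 24, 3, 5], [0, 0, 0, -12, 24, 3, 5], [0, 0, 0, -12, 24, 3, 5], [0, 0, 0, -12, 24, 3, 5], [0, 0, 0, -8, 16, 3, 5], [0, 0, 0, -3.6, 7.3, 2.3, 5], [0, 0, 0, 0, 0, 0, 5], [0, 0, 0, 0, 0, 0, 5]])

```text
clock: 7.58
tool_pos: [0.6374, 0.0722, 0.2906]
tcp_rot: [-0.06, 0.728, 0.68, 0.063]
ft_force: [0.6, 0.6, -1.8]
finger_gap: 0.181
grip_force: 20.0
```

Run:
```python
from h import *
go(np.radians(-4),np.radians(10),[.6371,.0706,.195])
a=[]
for n in("side","top"):
    im,d,P=grab(n); np.savez(n+"1.npz",im=im,P=P)
    B=im.astype(int); s=(B[...,2]>B[...,0]+60)&(np.hypot(P[...,0]-.637,P[...,1]-.07)<.08)&(P[...,2]>.15); q=P[s]
    print(n,s.sum(),np.percentile(q,[1,50,99],axis=0).round(3).tolist())
    c=im[100:260,230:430] if n=="side" else im[100:220,240:420]
    a.append(cv2.resize(c,(390,312),interpolation=cv2.INTER_CUBIC))
save(np.hstack(a),"above.png")
```

```text
turn [-0.0024  0.0002  0.001 ] then shift mm [-18.2  -0.2  93.9] tcp [0.6374 0.0722 0.2906] t 7.5833
side 699 [[0.595, 0.039, 0.186], [0.615, 0.064, 0.247], [0.672, 0.119, 0.326]]
top 340 [[0.599, 0.067, 0.191], [0.62, 0.101, 0.251], [0.691, 0.125, 0.403]]
```

View pics/above.png

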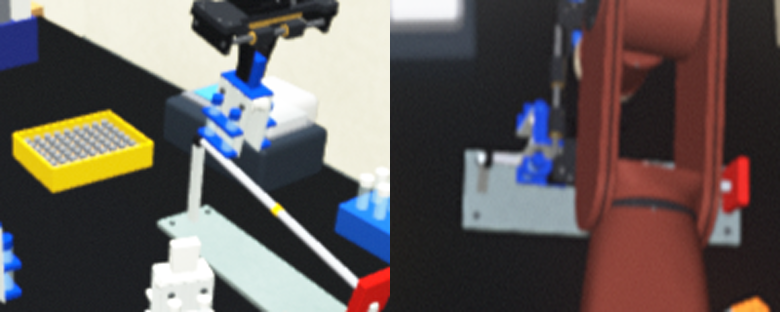

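The left half shows the carrier held over the rail at about (235,105), with its legs to either side of the rod. The collar is at (197,142) and the band at (277,210). The right half shows the carrier at (535,145) over the rod, downhill of the post at (480,160). The alignment is good, so I lower it.

Call:
arm_command(series=[[0, 0, 0, -1, 0, 5, 5], [0, 0, 0, -2.3, 0, 12, 5], [0, 0, 0, -2.7, 0, 14, 5], [0, 0, 0, -2.7, 0, 14, 5], [0, 0, 0, -2.7, 0, 14, 5], [0, 0, 0, -2.7, 0, 14, 5], [0, 0, 0, -1.9, 0, 10, 5], [0, 0, 0, -1, 0, 5, 5], [0, 0, 0, 0, 0, 0, 5], [0, 0, 0, 0, 0, 0, 5]])

```text
clock: 8.52
tool_pos: [0.6378, 0.0702, 0.202]
tcp_rot: [-0.06, 0.728, 0.68, 0.064]
ft_force: [0.2, 0.7, -1.5]
finger_gap: 0.18
grip_force: 20.0
```

Call:
arm_command(series=[[0, 0, 0, -0.5, 0, 2.5, 5], [0, 0, 0, -0.4, 0, 2, 5], [0, 0, 0, -0.4, 0, 2, 5], [0, 0, 0, 0, 0, 0, 5], [0, 0, 0, 0, 0, 0, 5], [0, 0, 0, 0, 0, 0, 5]])

```text
clock: 9.02
tool_pos: [0.6378, 0.0701, 0.1956]
tcp_rot: [-0.059, 0.728, 0.68, 0.064]
ft_force: [-0.9, 0.6, -1.5]
finger_gap: 0.184
grip_force: 20.0
```

Call:
arm_command(series=[[0, 0, 0, -0.4, 0, 2, 5], [0, 0, 0, -0.4, 0, 2, 5], [0, 0, 0, -0.4, 0, 2, 5], [0, 0, 0, 0, 0, 0, 5], [0, 0, 0, 0, 0, 0, 5]])

```text
clock: 9.43
tool_pos: [0.6375, 0.0699, 0.1889]
tcp_rot: [-0.06, 0.728, 0.68, 0.063]
ft_force: [0.1, -0.8, -0.7]
finger_gap: 0.179
grip_force: 20.0
```

Call:
arm_command(series=[[0, 0, 0, -0.2, 0, 1, 5], [0, 0, 0, -0.2, 0, 1, 5], [0, 0, 0, 0, 0, 0, 5], [0, 0, 0, 0, 0, 0, 5]])

```text
clock: 9.77
tool_pos: [0.6376, 0.0699, 0.1872]
tcp_rot: [-0.06, 0.728, 0.68, 0.064]
ft_force: [0.0, 0.4, -1.5]
finger_gap: 0.178
grip_force: 20.0
```

Call:
arm_command(series=[[0, 0, 0, -0.2, 0, 1, 5], [0, 0, 0, 0, 0, 0, 5], [0, 0, 0, 0, 0, 0, 5]])

```text
clock: 10.02
tool_pos: [0.6376, 0.0698, 0.1862]
tcp_rot: [-0.059, 0.728, 0.68, 0.064]
ft_force: [-0.3, -0.3, -1.6]
finger_gap: 0.182
grip_force: 20.0
```

Call:
arm_command(series=[[0, 0, 0, -0.2, 0, 1, 5], [0, 0, 0, 0, 0, 0, 5], [0, 0, 0, 0, 0, 0, 5]])

```text
clock: 10.27
tool_pos: [0.6376, 0.0698, 0.1851]
tcp_rot: [-0.06, 0.728, 0.68, 0.064]
ft_force: [-0.2, 0.2, -2.4]
finger_gap: 0.183
grip_force: 20.0
```

Call:
arm_command(series=[[0, 0, 0, -0.2, 0, 1, 5], [0, 0, 0, 0, 0, 0, 5], [0, 0, 0, 0, 0, 0, 5]])

```text
clock: 10.52
tool_pos: [0.6378, 0.0698, 0.1847]
tcp_rot: [-0.059, 0.728, 0.68, 0.064]
ft_force: [-0.3, -1.3, 0.8]
finger_gap: 0.184
grip_force: 20.0
```

Call:
arm_command(series=[[0, 0, 0, -0.2, 0, 1, 5], [0, 0, 0, 0, 0, 0, 5], [0, 0, 0, 0, 0, 0, 5]])

```text
clock: 10.77
tool_pos: [0.6379, 0.0697, 0.1845]
tcp_rot: [-0.059, 0.728, 0.68, 0.064]
ft_force: [-2.2, -0.8, 5.6]
finger_gap: 0.179
grip_force: 20.0
```

Call:
arm_command(series=[[0, 0, 0, 0.1, 0, -0.8, 5], [0, 0, 0, 0, 0, 0, 5], [0, 0, 0, 0, 0, 0, 50], [0, 0, 0, 0, 0, 0, 50], [0, 0, 0, 0, 0, 0, 50], [0, 0, 0, 0, 0, 0, 50], [0, 0, 0, 0, 0, -12, 50], [0, 0, 0, 0, 0, -25, 50], [0, 0, 0, 0, 0, -30, 50], [0, 0, 0, 0, 0, -30, 50], [0, 0, 0, 0, 0, -25, 50], [0, 0, 0, 0, 0, -10, 50]])

```text
clock: 11.77
tool_pos: [0.6377, 0.0461, 0.3199]
tcp_rot: [-0.057, 0.728, 0.68, 0.066]
ft_force: [0.7, -0.0, 0.9]
finger_gap: 0.572
grip_force: 0.0
```

Run:
```python
from h import *
im,d,P=grab("side"); print(ctrl.sense()["clock"])
save(cv2.resize(im[100:310,230:510],None,fx=2.5,fy=2.5,interpolation=cv2.INTER_CUBIC),"rel.png")
```

```text
11.8167
```

View pics/rel.png

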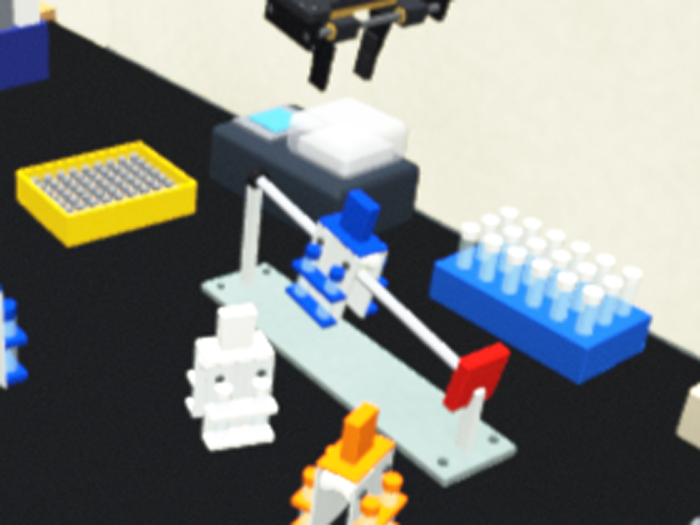

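The carrier hangs on the rod at about (345,265) and is rolling down by itself. The fingers are clear at (345,65). I wait for it to settle.

Call:
arm_command(series=[[0, 0, 0, 0, 0, -15, 50], [0, 0, 0, 0, 0, -15, 50], [0, 0, 0, 0, 0, 0, 50], [0, 0, 0, 0, 0, 0, 50], [0, 0, 0, 0, 0, 0, 50], [0, 0, 0, 0, 0, 0, 50], [0, 0, 0, 0, 0, 0, 50], [0, 0, 0, 0, 0, 0, 50], [0, 0, 0, 0, 0, 0, 50], [0, 0, 0, 0, 0, 0, 50], [0, 0, 0, 0, 0, 0, 50], [0, 0, 0, 0, 0, 0, 50]])

```text
clock: 12.82
tool_pos: [0.6357, 0.0417, 0.3436]
tcp_rot: [-0.059, 0.728, 0.68, 0.064]
ft_force: [0.3, 0.0, -0.4]
finger_gap: 0.576
grip_force: 0.0
```

Call:
arm_command(series=[[0, 0, 0, 0, 0, 0, 50], [0, 0, 0, 0, 0, 0, 50], [0, 0, 0, 0, 0, 0, 50], [0, 0, 0, 0, 0, 0, 50], [0, 0, 0, 0, 0, 0, 50], [0, 0, 0, 0, 0, 0, 50], [0, 0, 0, 0, 0, 0, 50], [0, 0, 0, 0, 0, 0, 50], [0, 0, 0, 0, 0, 0, 50], [0, 0, 0, 0, 0, 0, 50], [0, 0, 0, 0, 0, 0, 50], [0, 0, 0, 0, 0, 0, 50]])

```text
clock: 13.82
tool_pos: [0.6357, 0.0417, 0.3435]
tcp_rot: [-0.059, 0.728, 0.68, 0.064]
ft_force: [0.2, 0.8, 0.1]
finger_gap: 0.574
grip_force: 0.0
```

Call:
arm_command(series=[[0, 0, 0, 0, 0, 0, 50], [0, 0, 0, 0, 0, 0, 50], [0, 0, 0, 0, 0, 0, 50], [0, 0, 0, 0, 0, 0, 50], [0, 0, 0, 0, 0, 0, 50], [0, 0, 0, 0, 0, 0, 50], [0, 0, 0, 0, 0, 0, 50], [0, 0, 0, 0, 0, 0, 50], [0, 0, 0, 0, 0, 0, 50], [0, 0, 0, 0, 0, 0, 50], [0, 0, 0, 0, 0, 0, 50], [0, 0, 0, 0, 0, 0, 50]])

```text
clock: 14.82
tool_pos: [0.6357, 0.0417, 0.3436]
tcp_rot: [-0.059, 0.728, 0.68, 0.064]
ft_force: [0.5, -0.2, 1.1]
finger_gap: 0.578
grip_force: 0.0
```

Run:
```python
from h import *
for i in range(2):
    im,d,P=grab("side")
    B=im.astype(int); s=(B[...,2]>B[...,0]+60)&(abs(P[...,0]-.62)<.07)&(abs(P[...,1]+.05)<.19)&(P[...,2]>.02); q=P[s]
    print(ctrl.sense()["clock"],np.percentile(q,[2,50,98],axis=0).round(4).tolist())
save(cv2.resize(im[100:310,230:510],None,fx=2.5,fy=2.5,interpolation=cv2.INTER_CUBIC),"end.png")
```

```text
14.8667 [[0.5782, -0.1889, 0.0446], [0.6027, -0.1611, 0.1172], [0.6339, -0.116, 0.1803]]
14.9167 [[0.5783, -0.1893, 0.0435], [0.6023, -0.161, 0.1171], [0.634, -0.1155, 0.1804]]
```

View pics/end.png

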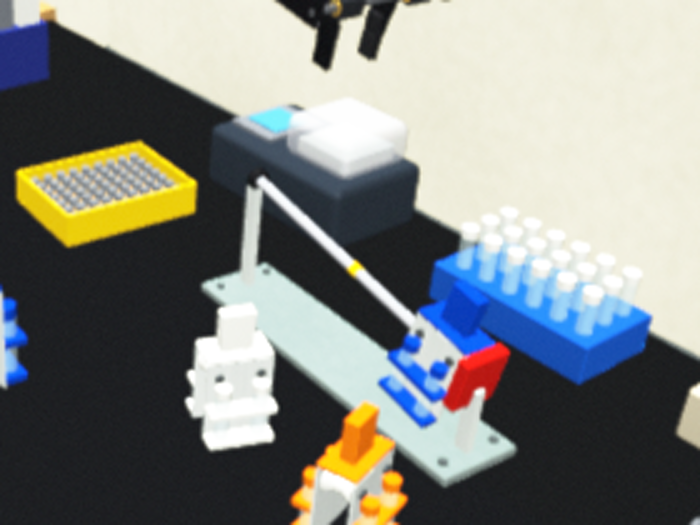

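The carrier rests still against the red stop at (445,350), hanging on the rod. White and orange have not moved. I hand the job in.

```bash
python3 -c "
from plant import ctrl
print(ctrl.close_job())"
```

```text
the job is handed in; nothing more can be done
None
```

The blue carrier was set on the rod uphill of the yellow band and let go, and it rolled by itself to rest against the red stop; the orange and white carriers look unmoved in the final picture, and the job was handed in at about 15 s (no verdict came back).

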